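# Fit a storage tin's nested lids and lift off the outer one

## Task

Open the storage tin's breather by turning its wing cap anticlockwise as far as it goes, so that air can escape. Then, without separating the two nested lids, pick the pair up by the inner lid's knob, lower it (do not drop it) onto the tin until the inner lid is fully home and level, let go of the knob, and lift the outer lid alone, leaving the inner lid seated. Finish while still holding the outer lid, level and still, above the tin and clear of the knob; do not knock the carton, the bin or the tote about.

Things in the scene. Friction and masses are not known exactly. Their poses are not given: they have to be found in the camera images.
- tin: Open round steel storage tin, fixed to the bench: outside diameter 116 mm, mouth (inside) diameter 110 mm, rim 70 mm above the bench. Origin: centre of its underside, on the bench. Its +x axis points along a short level pipe to the breather, an upright stub 125 mm from the tin's axis that carries the wing cap.
- tin_rim (a point): Centre of the tin's mouth, 70 mm above the bench.
- vent_cap (a joint): Angle of the breather's wing cap, rad: 0 shut, grows anticlockwise seen from above, stop at 1.5 (fully open). It stays where it is left; turning takes about 0.05 N m. The cap does not rise. At 0 the wing lies along the tin's y axis (across the pipe), at 1.5 nearly along the pipe.
- vent_grip (a point): Point on the cap's axis, half-way up its wing, 57 mm above the bench: a black upright bar 12 mm thick, 40 mm long and 24 mm high (45 to 69 mm above the bench), standing on a black disc of 34 mm diameter whose top is 45 mm above the bench. Turns with the cap: the wing runs along this point's y axis.
- inner_lid: Inner lid, aluminium, loose, about 0.16 kg; starts on the bench with the outer lid lying on it. Origin: centre of its underside. From the bottom: a plug of 105 mm diameter, tapered to 98 mm at the foot, 14 mm high; a flange of 120 mm diameter, 4 mm thick (14 to 18 mm up), which rests on the tin's rim when home, so the origin is then 56 mm above the bench on the tin's axis; a stem of 16 mm diameter; a round knob. z up along the stem.
- inner_knob (a point): Centre of the inner lid's round black knob: 22 mm diameter, 26 mm high (48 to 74 mm above the inner lid's underside; this point is at 61 mm). It stands out above the outer lid's collar, whose top is 46 mm above the inner lid's underside. Lifting by it carries both lids.
- outer_lid: Outer lid, steel, loose, about 0.2 kg: flat ring plate of 132 mm diameter, 4 mm thick, with a 36 mm centre hole, a skirt reaching 10 mm below the plate, and an upright collar. Origin: centre of the plate's underside, which lies on the inner lid's flange, 18 mm above the inner lid's underside, while nested; sideways play about 3 mm. It is not fastened to the inner lid; it must rise 56 mm to clear the knob. z up.
- outer_collar (a point): Centre of the outer lid's collar, a steel tube of 44 mm outside and 36 mm inside diameter rising from the plate (top of the plate is 12 mm below this point, top of the collar 12 mm above it); this point lies 16 mm above the outer lid's origin. The inner lid's knob and stem pass up through it with room all round.
- carton: Bystander: small cardboard box, 70 x 90 x 60 mm, origin under its centre.
- pick_bin: Bystander: open yellow bin with fittings, 140 x 100 x 70 mm, origin under its centre.
- tote: Bystander: open blue tote with fittings, 150 x 110 x 80 mm, origin under its centre.
Things that resemble listed ones, but are neither listed nor needed, are in the scene too. What is shaped like the outer_lid but green is not meant.

How it is judged:
By the outcome, as a careful person would: the job done as asked, in the order asked, and still so for the second after the job is handed in, while the arm keeps its last pose, push and grip.
It also fails if it takes over 64 s, if anything falls off the work surface, if the arm or the gripper's body presses on something with over 40 N, if the wrist force passes 120 N, or if a joint passes its speed limit or range.

## Robot

A 7-joint arm with a two-finger parallel gripper is mounted at the origin on the work surface. World frame = base frame: x ahead of the robot, y to its left, z up, the work surface at z = 0. Lengths are in mm, angles in rad, forces in N, time in s.
With the tool pointing down it reaches from about 425 to 875 mm from the base axis. Payload 8.4 kg.
Tool frame: the origin (TCP) lies at the centre of the arm's flange, where the gripper is bolted on; the fingertips stand finger_overhang ahead of it and the grasp point (between the pads) lies 155 mm ahead of it (finger_overhang is the distance from the TCP to the fingertips, in mm); z points along the fingers, y is the line along which they close (so a half turn about z gives the same grasp; the last joint's range is limited). The gripper opens to 85 mm and grips with 20 to 120 N. Pads are 22 mm wide; open, the fingers measure 114 mm over their backs; the gripper's body (76 mm by 85 mm) begins 54 mm behind the grasp point. The pads swing forward as they close: fully open they stand 13 mm farther back than shut.
Start: joints at [-1.245, 0.333, 0.04, 1.465, -0.013, 1.343, -0.059], TCP at [267.892, 592.206, 404.708] pointing down, gripper open.
Joint ranges: [-2.58, 2.58], [-0.38, 2.09], [-1.3, 1.39], [0.25, 2.4], [-1.5, 4.64], [0.08, 2.09], [-2.65, 2.65]. Speed limits (rad/s): [2.22, 2.22, 2.79, 2.79, 3.14, 3.14, 3.14].

## Interface

Orientations are given as a unit quaternion [x, y, z, w].
In Python, from bench import observe, grab_frame, hand_in, outline_of, finger_overhang gives the robot as it stands.
- The arm moves only by the tool drive_tool, never from a script. Its argument "rows" is a list of rows, each an object with "delta_pos": the shift along the world's x, y, z in m, a list of three; "delta_rot": the turn, a rotation vector about the world's x, y, z in rad, a list of three; "grip": the finger opening in m, from 0 to 0.0854. In form: [{"delta_pos": [x, y, z], "delta_rot": [ax, ay, az], "grip": grip}, ...]. A call has 1 to 10 rows; each row is the pose to reach, as a shift and turn from the pose commanded when the call began; what a row does not reach only later rows make up. A row lasts 1/12 s, in which the tool goes at most 41.7 mm and 7.16 degrees, less where a joint would pass 70% of its speed; a pose out of reach is approached as far as the arm can. A call with a gripper value outside its range is refused whole. The fingers move at their own pace and stop on an object; "newtons" is the grip in N (left out, the last holds). Time passes only in rows, so rows that repeat a pose let the fingers close. It gives the time, the measured TCP pose, the force, the opening and the grip force at its end, in the units of the state.
- observe(): the state, without advancing time (a new reading comes with each control period).
- grab_frame(name): name is "scene" or "top"; returns a dict with "color" (400x640x3 uint8, red, green, blue), "z_map" (400x640 float32, mm along the optical axis (not along the pixel's ray), 0 where there is no reading), "mtx" (3x3 intrinsics, pixels), "dist_coeffs" ([k1, k2, p1, p2, k3] as OpenCV has them; the pictures are not rectified), "R" (3x3) and "t" (3): a world point X has camera coordinates R X + t. Camera axes: x right, y down, z forward; pixel columns grow to the right and rows downward; lengths in mm; the calibration is good to about 2 mm. A picture is of the moment at which its call begins.
- hand_in(): hands the job in; it is judged then, once.
Trained networks look in the newest picture that a camera, given by its name, has taken for a name from the list of things; names that differ only in an ending like _2 or _b are one class to them, and where a whole thing is asked for, a point or a joint stands for the part that bears it (a point fixed in the world has none). Each returns a list of dicts, best first, with "conf" (0 to 1); they miss things now and then, are a little off and sometimes report something else, mostly with a low value. They report only what shows in the picture. A call takes as long as a camera call. They do not tell look-alikes from the thing itself.
- outline_of(camera, target): "pixels" (400x640 bool, what is visible of it) and "xy" ([column, row] in pixels, amid what is visible of it).
The state is a dict: "clock": time; "joint_pos": joint angles; "joint_vel": joint speeds; "joint_efforts": joint torques, N m; "ee_pos": TCP position; "orientation": TCP orientation; "ft_force": force on the tool from outside, world axes, zero at the start; "moment": the same for the moment, N m; "width": opening from 0.0 (shut) to 1.0 (fully open); "finger_force": force on a finger pad.
Only numpy, scipy, OpenCV 4.12 (cv2) and the standard library are available. Lean on these libraries where they do the work, as an engineer would, in place of code of your own. Each camera call takes 0.05 s, during which the arm holds its last target. There are 200 camera calls.

## Working session

There is one attempt and no reset: what is moved stays moved. The work goes in short steps, Python scripts to look and compute and a tool call to move; the robot and the scene stay as the last step left them, time stands still between calls to the robot, and variables do not carry over. Pictures are saved under pics/ and viewed, at most 10 in all, crops included, and the job is handed in when it is done.

Besides the shell and the picture viewer there is one more tool, called after "Call:" by a JSON object that holds its "name" and its "arguments". drive_tool: Moves the arm, as the interface text tells. Its arguments: {"type":"object","properties":{"rows":{"type":"array","items":{"type":"object","properties":{"delta_pos":{"type":"array","items":{"type":"number"}},"delta_rot":{"type":"array","items":{"type":"number"}},"grip":{"type":"number"}}}},"newtons":{"type":"number"}},"required":["rows"]}

```bash
mkdir -p pics; ls
cat > h.py <<'E'
import numpy as np, cv2
from bench import *
def pts(f,mask=None):
    z=f["z_map"]; v,u=np.nonzero((z>0) if mask is None else (mask&(z>0)))
    p=cv2.undistortPoints(np.c_[u,v].astype(float)[:,None],f["mtx"],f["dist_coeffs"])[:,0]
    d=z[v,u][:,None]; c=np.c_[p*d,d]
    return (c-f["t"])@f["R"],np.c_[u,v]   # R^T(c-t)
E
python3 - <<'E'
from h import *
print(observe(), finger_overhang)
ims=[]
for n in("scene","top"):
    f=grab_frame(n); cv2.imwrite(f"pics/{n}0.png",f["color"][...,::-1])
    for t in["tin","vent_cap","inner_lid","outer_lid","inner_knob","carton","pick_bin","tote"]:
        for o in outline_of(n,t)[:3]:
            P,_=pts(f,o["pixels"])
            print(n,t,round(o["conf"],2),np.round(o["xy"]),o["pixels"].sum(), np.round(np.median(P,0)) if len(P) else None, np.round(np.percentile(P,2,axis=0)),np.round(np.percentile(P,98,axis=0)))
E
```

```text
pics
{'clock': 0.0, 'joint_pos': array([-1.24516849,  0.33393189,  0.03985148,  1.466272  , -0.0133855 ,
        1.34332655, -0.05850703]), 'joint_vel': array([-4.24504144e-05, -5.26931791e-04, -6.22217451e-04, -1.26028020e-03,
        3.65739280e-04,  6.36032482e-04, -5.81924932e-04]), 'joint_efforts': array([ 3.06429979e-05, -6.58533096e+01,  1.36514470e+00, -4.05575860e+01,
        1.66294043e-02,  1.22742722e-02,  2.28104682e-07]), 'ee_pos': array([267.83304142, 592.0593924 , 403.80681216]), 'orientation': array([ 2.10820048e-01,  9.77524531e-01, -8.27898421e-04, -1.16777978e-04]), 'ft_force': array([0.54781037, 0.57901139, 0.41294219]), 'moment': array([0.0415746 , 0.02257683, 0.00032848]), 'finger_force': 0.0, 'width': 0.9990900823050255} 173.4
scene tin 0.58 [251. 175.] 1781 [ 512. -172.   37.] [ 429. -232.    3.] [ 619. -123.   68.]
scene vent_cap 0.74 [254. 198.] 211 [ 611. -146.   51.] [ 535. -165.   -3.] [ 623. -130.   68.]
scene inner_lid 0.56 [355. 161.] 82 [473. 132.  60.] [461. 123.  37.] [478. 143.  73.]
scene outer_lid 0.82 [354. 174.] 1147 [484. 127.  20.] [407.  73
[... 929 characters left out ...]
lid 0.31 [380. 228.] 135 [ 602. -147.   55.] [ 588. -166.    0.] [ 619. -128.   73.]
top outer_lid 0.94 [329. 221.] 1441 [623.  -7.  14.] [565. -65.   6.] [685.  52.  38.]
top outer_lid 0.58 [278. 270.] 1534 [463. 134.  22.] [405.  75.  17.] [523. 194.  46.]
top inner_knob 0.58 [272. 265.] 100 [463. 132.  71.] [451. 122.  15.] [480. 147.  78.]
top carton 0.75 [345. 155.] 854 [802. -33.  60.] [763. -81.  13.] [848.  16.  65.]
top pick_bin 0.98 [185. 226.] 2070 [548. 423.  24.] [476. 361.   1.] [615. 469.  73.]
top pick_bin 0.37 [382. 266.] 1822 [ 494. -171.   18.] [ 429. -231.   -1.] [ 609. -121.   71.]
top tote 0.74 [473. 243.] 2610 [ 581. -432.   23.] [ 504. -481.    0.] [ 652. -363.   82.]
```

Run:
```python
from h import *
a=cv2.imread("pics/scene0.png")[110:310,100:500];b=cv2.imread("pics/top0.png")[120:320,180:480]
cv2.imwrite("pics/c0.png",cv2.resize(a,(800,400)));cv2.imwrite("pics/c1.png",cv2.resize(b,(800,533),interpolation=cv2.INTER_CUBIC))
def circ(p):
    A=np.c_[2*p,np.ones(len(p))];s=np.linalg.lstsq(A,(p**2).sum(1),rcond=None)[0];return s[:2],np.sqrt(s[2]+s[:2]@s[:2])
def rc(p,r):
    from scipy.optimize import least_squares
    f=lambda q:np.hypot(*(p-q[:2]).T)-q[2]
    s=least_squares(f,[*p.mean(0),r],loss='soft_l1',f_scale=2).x;return np.round(s,1)
f=grab_frame("top");P,uv=pts(f)
print("cam",-f["R"].T@f["t"])
def sel(c,r,z0,z1):
    m=(np.hypot(P[:,0]-c[0],P[:,1]-c[1])<r)&(P[:,2]>z0)&(P[:,2]<z1);return P[m]
q=sel((487,-176),64,64,76);print("rim",len(q),rc(q[:,:2],56.5),np.median(q[:,2]))
q=sel((463,134),76,14,30);h=cv2.convexHull(q[:,:2].astype(np.float32))[:,0];print("plate",len(q),rc(h,66),np.median(q[:,2]))
q=sel((463,132),26,38,52);print("collar",len(q),rc(q[:,:2],20),np.median(q[:,2]))
q=sel((463,132),18,64,84);print("knob",len(q),q.mean(0))
q=sel((604,-147),26,58,80);c,w=np.linalg.eigh(np.cov(q[:,:2].T));print("wing",len(q),q.mean(0),w[:,1],np.sqrt(c))
q=sel((604,-147),26,36,53);print("disc",len(q),q.mean(0))
g=grab_frame("scene");P,uv=pts(g)
q=sel((604,-147),30,58,80);c,w=np.linalg.eigh(np.cov(q[:,:2].T));print("wing s",len(q),q.mean(0),w[:,1],np.sqrt(c))
q=sel((487,-176),66,62,76);print("rim s",len(q),rc(q[:,:2],56.5))
```

```text
cam [ 391.97544404   -9.41064419 1264.20695409]
rim 169 [ 483.3 -176.5   56.2] 69.40108585285772
plate 1495 [464.2 134.8  65.4] 21.9954732556688
collar 72 [463.9 134.4  19.7] 46.06980338951195
knob 52 [463.74733715 134.25872218  73.72543699]
wing 68 [ 603.94484364 -145.79992032   68.09010977] [-0.27982361  0.96005143] [ 3.89246861 11.93689172]
disc 54 [ 600.98942439 -145.59981342   44.87656866]
wing s 81 [ 609.08175085 -148.12468747   64.782047  ] [-0.23671687  0.97157868] [ 3.90319814 11.61255772]
rim s 195 [ 486.1 -178.9   56.4]
```

View pics/c0.png

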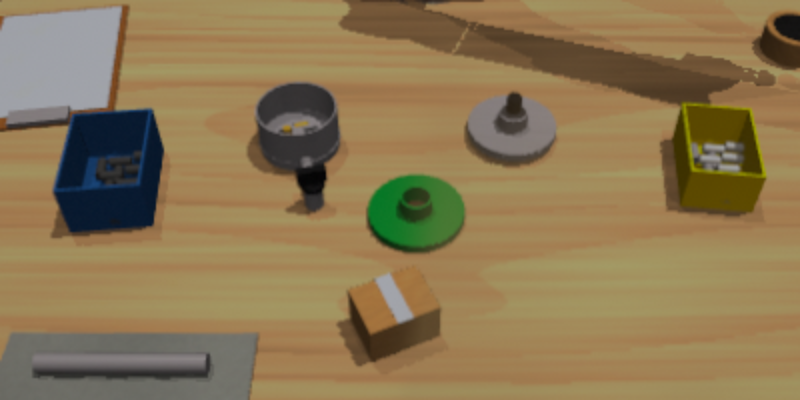

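View pics/c1.png

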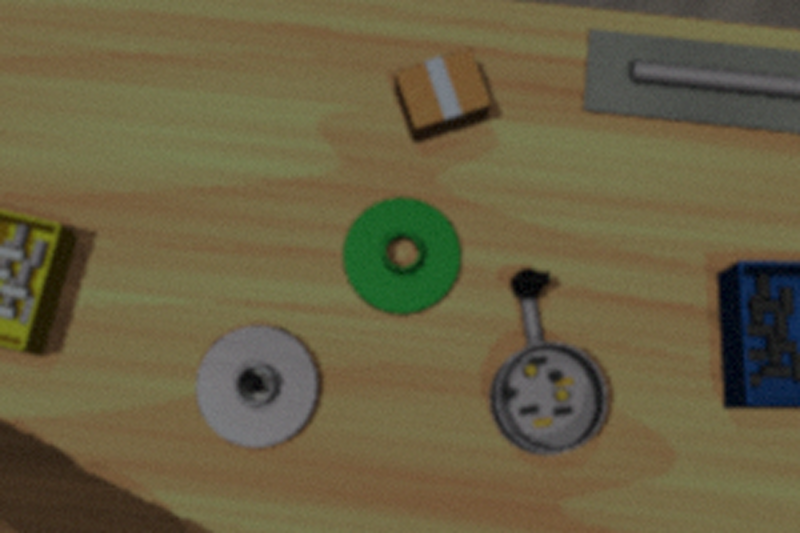

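The grey lid pair is at about (464,134), with its knob near pixel (255,382) in the second crop. The tin is at about (484,-177) and the wing cap at about (605,-146), at angle 0 (shut). The green lid at (623,-7) is the decoy. I'll move above the vent first.

Call:
{"name": "drive_tool", "arguments": {"rows": [{"delta_pos": [0.168,-0.369,-0.05],"delta_rot": [0,0,-0.45],"grip": 0.06},{"delta_pos": [0.168,-0.369,-0.05],"delta_rot": [0,0,-0.45],"grip": 0.06},{"delta_pos": [0.168,-0.369,-0.05],"delta_rot": [0,0,-0.45],"grip": 0.05},{"delta_pos": [0.168,-0.369,-0.05],"delta_rot": [0,0,-0.45],"grip": 0.05},{"delta_pos": [0.168,-0.369,-0.05],"delta_rot": [0,0,-0.45],"grip": 0.05},{"delta_pos": [0.168,-0.369,-0.05],"delta_rot": [0,0,-0.45],"grip": 0.05},{"delta_pos": [0.168,-0.369,-0.05],"delta_rot": [0,0,-0.45],"grip": 0.05},{"delta_pos": [0.168,-0.369,-0.05],"delta_rot": [0,0,-0.45],"grip": 0.05},{"delta_pos": [0.168,-0.369,-0.05],"delta_rot": [0,0,-0.45],"grip": 0.05},{"delta_pos": [0.168,-0.369,-0.05],"delta_rot": [0,0,-0.45],"grip": 0.05}]}}

```text
clock: 1.83
ee_pos: [436.7, 220.0, 354.7]
orientation: [0.424, 0.905, 0.0, 0.0]
ft_force: [0.8, -0.4, -0.2]
width: 0.585
finger_force: 0.0
```

Call:
{"name": "drive_tool", "arguments": {"rows": [{"delta_pos": [0.169,-0.37,-0.055],"delta_rot": [0,0,-0.445],"grip": 0.05},{"delta_pos": [0.169,-0.37,-0.055],"delta_rot": [0,0,-0.445],"grip": 0.05},{"delta_pos": [0.169,-0.37,-0.055],"delta_rot": [0,0,-0.445],"grip": 0.05},{"delta_pos": [0.169,-0.37,-0.055],"delta_rot": [0,0,-0.445],"grip": 0.05},{"delta_pos": [0.169,-0.37,-0.055],"delta_rot": [0,0,-0.445],"grip": 0.05},{"delta_pos": [0.169,-0.37,-0.055],"delta_rot": [0,0,-0.445],"grip": 0.05},{"delta_pos": [0.169,-0.37,-0.055],"delta_rot": [0,0,-0.445],"grip": 0.05},{"delta_pos": [0.169,-0.37,-0.055],"delta_rot": [0,0,-0.445],"grip": 0.05},{"delta_pos": [0.169,-0.37,-0.055],"delta_rot": [0,0,-0.445],"grip": 0.05},{"delta_pos": [0.169,-0.37,-0.055],"delta_rot": [0,0,-0.445],"grip": 0.05}]}}

```text
clock: 2.67
ee_pos: [605.5, -149.5, 299.4]
orientation: [0.613, 0.79, -0.0, 0.0]
ft_force: [-0.2, 0.4, 0.4]
width: 0.587
finger_force: 0.0
```

Run:
```python
from h import *
f=grab_frame("scene"); s=observe(); print(s["ee_pos"],s["orientation"],s["joint_pos"],s["width"])
cv2.imwrite("pics/c2.png",cv2.resize(f["color"][80:280,130:430,::-1],(800,533),interpolation=cv2.INTER_CUBIC))
P,uv=pts(f)
m=(np.hypot(P[:,0]-605,P[:,1]+146)<60)&(P[:,2]>100)&(P[:,2]<190);print("fingers",m.sum(),P[m].min(0),P[m].max(0))
m=(np.hypot(P[:,0]-605,P[:,1]+146)<28)&(P[:,2]>58)&(P[:,2]<80);print("wing",m.sum(),P[m].mean(0))
```

```text
[ 605.84705877 -155.9285052   298.75166383] [ 0.61556392  0.7880827  -0.00188436  0.00177913] [-0.32331974  0.41030452  0.64213146  1.68202873 -0.2612189   1.13576011
  0.6341258 ] 0.5897297673572862
fingers 122 [ 582.56237091 -165.87056593  126.41264611] [ 664.76338687 -123.22023694  187.45301004]
wing 81 [ 608.71485571 -147.86373219   64.78163741]
```

View pics/c2.png

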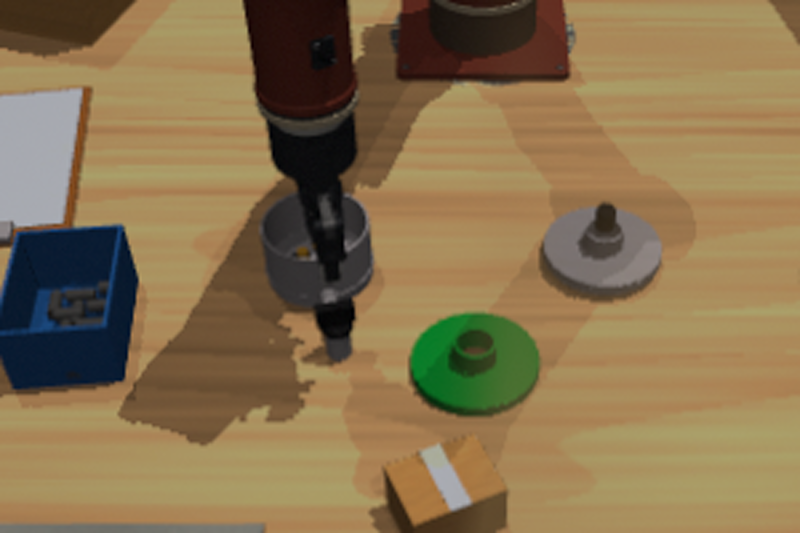

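Call:
{"name": "drive_tool", "arguments": {"newtons": 30, "rows": [{"delta_pos": [0.001,0,0],"delta_rot": [0,0,0],"grip": 0.05},{"delta_pos": [0.001,0,0],"delta_rot": [0,0,0],"grip": 0.05},{"delta_pos": [0.001,0,-0.025],"delta_rot": [0,0,0],"grip": 0.05},{"delta_pos": [0.001,0,-0.045],"delta_rot": [0,0,0],"grip": 0.05},{"delta_pos": [0.001,0,-0.06],"delta_rot": [0,0,0],"grip": 0.05},{"delta_pos": [0.001,0,-0.068],"delta_rot": [0,0,0],"grip": 0.05},{"delta_pos": [0.001,0,-0.068],"delta_rot": [0,0,0],"grip": 0.03},{"delta_pos": [0.001,0,-0.068],"delta_rot": [0,0,0],"grip": 0.0},{"delta_pos": [0.001,0,-0.068],"delta_rot": [0,0,0],"grip": 0.0},{"delta_pos": [0.001,0,-0.068],"delta_rot": [0,0,0],"grip": 0.0}]}}

```text
clock: 3.55
ee_pos: [604.9, -147.0, 233.1]
orientation: [0.613, 0.79, -0.0, -0.001]
ft_force: [-11.1, -0.2, 7.6]
width: 0.13
finger_force: 31.2
```

Call:
{"name": "drive_tool", "arguments": {"rows": [{"delta_pos": [0,0,0],"delta_rot": [0,0,0],"grip": 0.0},{"delta_pos": [0,0,0],"delta_rot": [0,0,0],"grip": 0.0},{"delta_pos": [0,0,0],"delta_rot": [0,0,0],"grip": 0.0}]}}

```text
clock: 3.8
ee_pos: [604.8, -147.1, 233.1]
orientation: [0.613, 0.79, -0.0, -0.001]
ft_force: [-10.2, 1.7, 9.9]
width: 0.134
finger_force: 31.4
```

Run:
```python
from h import *
print(finger_overhang)
f=grab_frame("scene"); s=observe(); print(s)
cv2.imwrite("pics/c3.png",cv2.resize(f["color"][140:240,200:320,::-1],(720,600),interpolation=cv2.INTER_CUBIC))
```

```text
173.4
{'clock': 3.85, 'joint_pos': array([-0.3052737 ,  0.47671393,  0.6050623 ,  1.7423686 , -0.31142536,
        1.02240968,  0.66321343]), 'joint_vel': array([-0.00020008, -0.00250132, -0.00122912,  0.00173279,  0.00065623,
       -0.00058319, -0.00151109]), 'joint_efforts': array([-6.75381068e-01, -5.77893198e+01,  1.03386801e+01, -3.66347051e+01,
       -8.98841098e-01, -3.67894180e+00, -1.99568906e-02]), 'ee_pos': array([ 604.81257654, -147.06655108,  233.00833488]), 'orientation': array([ 6.13224133e-01,  7.89907863e-01, -2.93032671e-04, -1.28246683e-03]), 'ft_force': array([-9.73582692,  1.87615121,  8.65534283]), 'moment': array([0.28833877, 2.35785023, 0.04790647]), 'finger_force': 31.426548063755035, 'width': 0.13114712045104338}
```

View pics/c3.png

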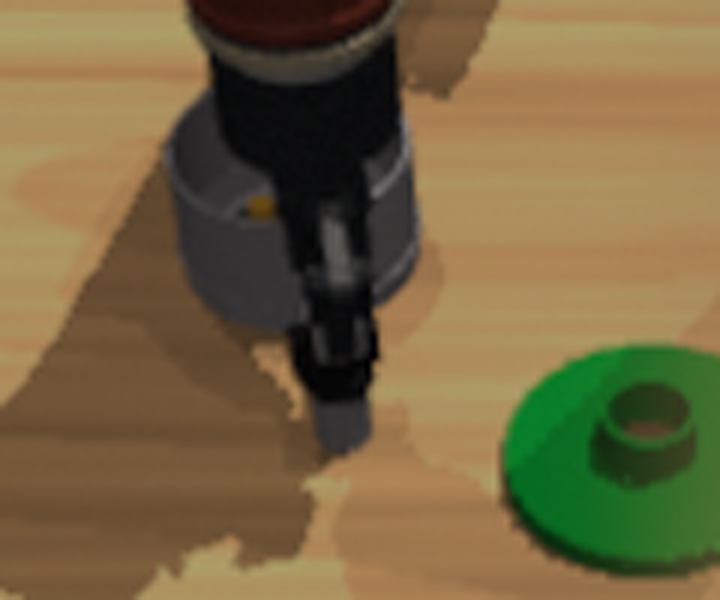

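Call:
{"name": "drive_tool", "arguments": {"rows": [{"delta_pos": [-0.001,0,0.003],"delta_rot": [0,0,0],"grip": 0.0},{"delta_pos": [-0.001,0,0.003],"delta_rot": [0,0,0.1],"grip": 0.0},{"delta_pos": [-0.001,0,0.003],"delta_rot": [0,0,0.2],"grip": 0.0},{"delta_pos": [-0.001,0,0.003],"delta_rot": [0,0,0.3],"grip": 0.0},{"delta_pos": [-0.001,0,0.003],"delta_rot": [0,0,0.4],"grip": 0.0},{"delta_pos": [-0.001,0,0.003],"delta_rot": [0,0,0.5],"grip": 0.0},{"delta_pos": [-0.001,0,0.003],"delta_rot": [0,0,0.6],"grip": 0.0},{"delta_pos": [-0.001,0,0.003],"delta_rot": [0,0,0.7],"grip": 0.0},{"delta_pos": [-0.001,0,0.003],"delta_rot": [0,0,0.8],"grip": 0.0},{"delta_pos": [-0.001,0,0.003],"delta_rot": [0,0,0.8],"grip": 0.0}]}}

```text
clock: 4.68
ee_pos: [603.3, -147.7, 233.6]
orientation: [0.255, 0.967, -0.001, -0.002]
ft_force: [-3.2, -4.3, -14.1]
width: 0.129
finger_force: 33.0
```

Call:
{"name": "drive_tool", "arguments": {"rows": [{"delta_pos": [0,0,0],"delta_rot": [0,0,0.1],"grip": 0.0},{"delta_pos": [0,0,0],"delta_rot": [0,0,0.2],"grip": 0.0},{"delta_pos": [0,0,0],"delta_rot": [0,0,0.3],"grip": 0.0},{"delta_pos": [0,0,0],"delta_rot": [0,0,0.4],"grip": 0.0},{"delta_pos": [0,0,0],"delta_rot": [0,0,0.5],"grip": 0.0},{"delta_pos": [0,0,0],"delta_rot": [0,0,0.6],"grip": 0.0},{"delta_pos": [0,0,0],"delta_rot": [0,0,0.68],"grip": 0.0},{"delta_pos": [0,0,0],"delta_rot": [0,0,0.72],"grip": 0.0},{"delta_pos": [0,0,0],"delta_rot": [0,0,0.74],"grip": 0.0},{"delta_pos": [0,0,0],"delta_rot": [0,0,0.74],"grip": 0.0}]}}

```text
clock: 5.52
ee_pos: [603.2, -149.0, 233.7]
orientation: [-0.107, 0.994, -0.001, -0.002]
ft_force: [-4.9, -6.6, -12.9]
width: 0.129
finger_force: 34.7
```

Run:
```python
from h import *
s=observe(); print(s["ee_pos"],s["orientation"],s["joint_pos"],s["ft_force"],s["moment"],s["width"])
```

```text
[ 603.19434844 -149.03573352  233.68097957] [-1.07152830e-01  9.94240158e-01 -7.93404873e-04 -2.03726337e-03] [-0.06441106  0.42649181  0.29368904  1.73211204 -0.13888269  1.00702686
  2.06475148] [ -4.89475338  -6.6381089  -12.87369748] [-1.64771352  0.91825795 -0.51917266] 0.12943145539924014
```

Call:
{"name": "drive_tool", "arguments": {"rows": [{"delta_pos": [0,0,0],"delta_rot": [0,0,0.72],"grip": 0.05},{"delta_pos": [0,0,0],"delta_rot": [0,0,0],"grip": 0.05},{"delta_pos": [0,0,0],"delta_rot": [0,0,0],"grip": 0.05},{"delta_pos": [0,0,0.03],"delta_rot": [0,0,0],"grip": 0.05},{"delta_pos": [0,0,0.07],"delta_rot": [0,0,0],"grip": 0.05},{"delta_pos": [-0.02,0.03,0.08],"delta_rot": [0,0,-0.12],"grip": 0.05},{"delta_pos": [-0.035,0.065,0.08],"delta_rot": [0,0,-0.24],"grip": 0.05},{"delta_pos": [-0.05,0.1,0.08],"delta_rot": [0,0,-0.36],"grip": 0.05},{"delta_pos": [-0.065,0.135,0.08],"delta_rot": [0,0,-0.48],"grip": 0.05},{"delta_pos": [-0.08,0.165,0.08],"delta_rot": [0,0,-0.6],"grip": 0.05}]}}

```text
clock: 6.35
ee_pos: [526.1, 17.3, 316.2]
orientation: [0.182, 0.983, 0.001, 0.001]
ft_force: [0.3, 1.7, 0.2]
width: 0.587
finger_force: 0.0
```

```bash
cat >> h.py <<'E'
from scipy.optimize import least_squares
def rc(p,r,fix=False):
    g=(lambda q:np.hypot(*(p-q[:2]).T)-r) if fix else (lambda q:np.hypot(*(p-q[:2]).T)-q[2])
    return np.round(least_squares(g,[*p.mean(0),r],loss='soft_l1',f_scale=1.5).x,1)
def sel(P,c,r,z0,z1): return P[(np.hypot(P[:,0]-c[0],P[:,1]-c[1])<r)&(P[:,2]>z0)&(P[:,2]<z1)]
E
python3 - <<'E'
from h import *
for n in("top","scene"):
    f=grab_frame(n);P,uv=pts(f)
    q=sel(P,(604,-147),30,60,80);c,w=np.linalg.eigh(np.cov(q[:,:2].T));print(n,"wing",len(q),q.mean(0),np.degrees(np.arctan2(*w[::-1,1]))%180,np.sqrt(c))
    if n=="top": cv2.imwrite("pics/c4.png",cv2.resize(f["color"][200:310,310:440,::-1],(709,600),interpolation=cv2.INTER_CUBIC))
    q=sel(P,(485,-177),66,64,76);print("rim",len(q),rc(q[:,:2],56.5))
E
```

```text
top wing 67 [ 604.18550634 -145.82653555   67.82156451] 9.96440754950541 [ 3.703845   12.15232436]
rim 168 [ 483.3 -176.5   56.2]
scene wing 58 [ 610.13719646 -147.82738247   65.86081432] 9.984102318894259 [ 3.57353667 12.93613697]
rim 159 [ 486.1 -178.5   56.5]
```

View pics/c4.png

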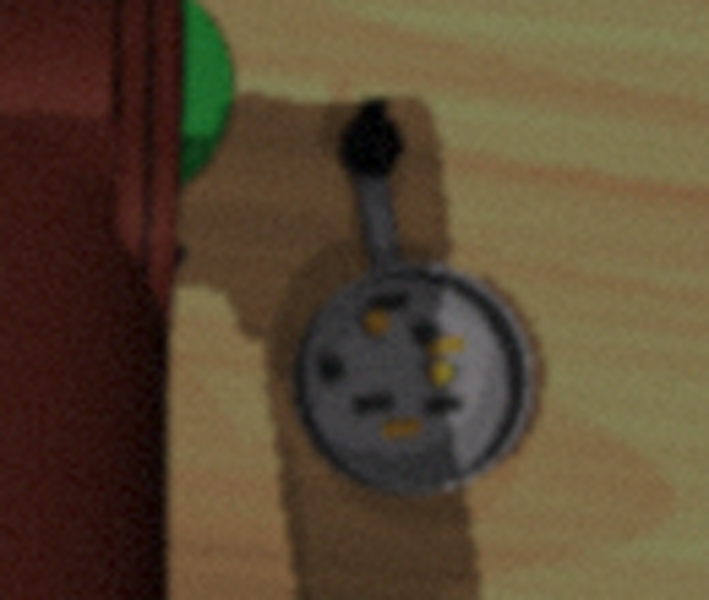

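Call:
{"name": "drive_tool", "arguments": {"newtons": 45, "rows": [{"delta_pos": [-0.02,0.038,0],"delta_rot": [0,0,0],"grip": 0.055},{"delta_pos": [-0.04,0.075,0],"delta_rot": [0,0,0],"grip": 0.055},{"delta_pos": [-0.06,0.115,0],"delta_rot": [0,0,0],"grip": 0.055},{"delta_pos": [-0.061,0.115,0],"delta_rot": [0,0,0],"grip": 0.055},{"delta_pos": [-0.061,0.115,0],"delta_rot": [0,0,0],"grip": 0.055},{"delta_pos": [-0.061,0.115,-0.015],"delta_rot": [0,0,0],"grip": 0.055},{"delta_pos": [-0.061,0.115,-0.035],"delta_rot": [0,0,0],"grip": 0.055},{"delta_pos": [-0.061,0.115,-0.055],"delta_rot": [0,0,0],"grip": 0.055},{"delta_pos": [-0.061,0.115,-0.07],"delta_rot": [0,0,0],"grip": 0.055},{"delta_pos": [-0.061,0.115,-0.077],"delta_rot": [0,0,0],"grip": 0.055}]}}

```text
clock: 7.28
ee_pos: [465.9, 128.9, 236.5]
orientation: [0.18, 0.984, -0.0, -0.0]
ft_force: [-0.2, 0.6, 0.3]
width: 0.643
finger_force: 0.0
```

Call:
{"name": "drive_tool", "arguments": {"rows": [{"delta_pos": [0,0,0],"delta_rot": [0,0,0],"grip": 0.04},{"delta_pos": [0,0,0],"delta_rot": [0,0,0],"grip": 0.035},{"delta_pos": [0,0,0],"delta_rot": [0,0,0],"grip": 0.03},{"delta_pos": [0,0,0],"delta_rot": [0,0,0],"grip": 0.027},{"delta_pos": [0,0,0],"delta_rot": [0,0,0],"grip": 0.024},{"delta_pos": [0,0,0],"delta_rot": [0,0,0],"grip": 0.02},{"delta_pos": [0,0,0],"delta_rot": [0,0,0],"grip": 0.01},{"delta_pos": [0,0,0],"delta_rot": [0,0,0],"grip": 0.01}]}}

```text
clock: 7.95
ee_pos: [466.0, 130.8, 238.6]
orientation: [0.179, 0.984, 0.001, 0.001]
ft_force: [1.0, 3.3, 5.3]
width: 0.23
finger_force: 44.0
```

Run:
```python
from h import *
f=grab_frame("scene"); s=observe(); print(s["ee_pos"],s["ft_force"],s["moment"],s["width"],s["finger_force"])
cv2.imwrite("pics/c5.png",cv2.resize(f["color"][110:210,290:410,::-1],(720,600),interpolation=cv2.INTER_CUBIC))
P,uv=pts(f)
q=sel(P,(464,134),75,19,28);print(len(q));print("plate",rc(cv2.convexHull(q[:,:2].astype(np.float32))[:,0],66,True))
```

```text
[466.02861173 130.8279472  238.58040609] [1.56198151 2.90946612 6.30220408] [ 0.60063316 -0.16268453 -0.01719916] 0.22641127949419199 43.99228870868683
547
plate [468.3 133.2  66. ]
```

View pics/c5.png

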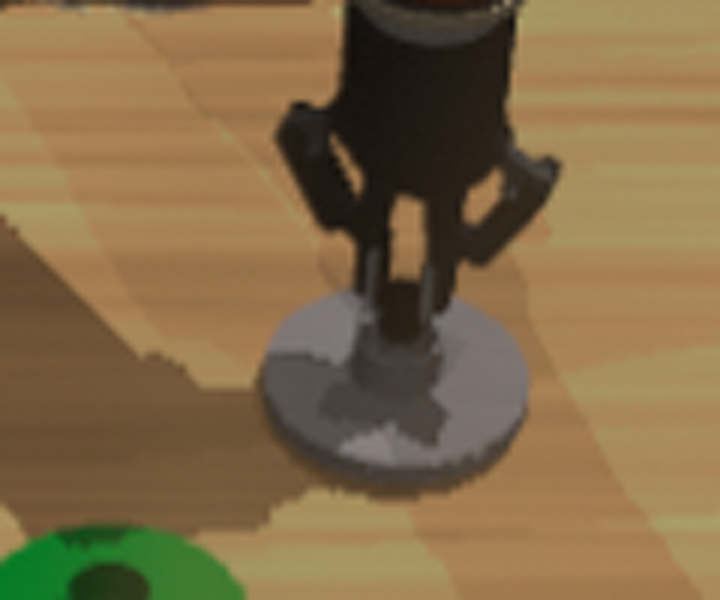

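Call:
{"name": "drive_tool", "arguments": {"newtons": 60, "rows": [{"delta_pos": [0,0,0.003],"delta_rot": [0,0,0],"grip": 0.01},{"delta_pos": [0,0,0.01],"delta_rot": [0,0,0],"grip": 0.01},{"delta_pos": [0,0,0.02],"delta_rot": [0,0,0],"grip": 0.01},{"delta_pos": [0,0,0.035],"delta_rot": [0,0,0],"grip": 0.01},{"delta_pos": [0,0,0.05],"delta_rot": [0,0,0],"grip": 0.01},{"delta_pos": [0,0,0.065],"delta_rot": [0,0,0],"grip": 0.01},{"delta_pos": [0,0,0.08],"delta_rot": [0,0,0],"grip": 0.01},{"delta_pos": [0,0,0.095],"delta_rot": [0,0,0],"grip": 0.01},{"delta_pos": [0,0,0.107],"delta_rot": [0,0,0],"grip": 0.01},{"delta_pos": [0,0,0.11],"delta_rot": [0,0,0],"grip": 0.01}]}}

```text
clock: 8.83
ee_pos: [465.8, 130.0, 350.2]
orientation: [0.179, 0.984, 0.001, 0.001]
ft_force: [1.2, 0.0, -3.1]
width: 0.22
finger_force: 58.9
```

Call:
{"name": "drive_tool", "arguments": {"rows": [{"delta_pos": [0.001,-0.008,0],"delta_rot": [0,0,0],"grip": 0.01},{"delta_pos": [0.002,-0.024,0],"delta_rot": [0,0,0],"grip": 0.01},{"delta_pos": [0.003,-0.042,0],"delta_rot": [0,0,0],"grip": 0.01},{"delta_pos": [0.004,-0.062,0],"delta_rot": [0,0,0],"grip": 0.01},{"delta_pos": [0.005,-0.082,0],"delta_rot": [0,0,0],"grip": 0.01},{"delta_pos": [0.006,-0.102,0],"delta_rot": [0,0,0],"grip": 0.01},{"delta_pos": [0.007,-0.122,0],"delta_rot": [0,0,0],"grip": 0.01},{"delta_pos": [0.008,-0.142,0],"delta_rot": [0,0,0],"grip": 0.01},{"delta_pos": [0.009,-0.162,0],"delta_rot": [0,0,0],"grip": 0.01},{"delta_pos": [0.01,-0.182,0],"delta_rot": [0,0,0],"grip": 0.01}]}}

```text
clock: 9.67
ee_pos: [474.8, -53.5, 346.7]
orientation: [0.179, 0.984, -0.0, -0.001]
ft_force: [0.1, -0.3, -4.3]
width: 0.214
finger_force: 58.9
```

Call:
{"name": "drive_tool", "arguments": {"rows": [{"delta_pos": [0.001,-0.02,0],"delta_rot": [0,0,0],"grip": 0.01},{"delta_pos": [0.002,-0.04,0],"delta_rot": [0,0,0],"grip": 0.01},{"delta_pos": [0.003,-0.06,0],"delta_rot": [0,0,0],"grip": 0.01},{"delta_pos": [0.004,-0.08,0],"delta_rot": [0,0,0],"grip": 0.01},{"delta_pos": [0.005,-0.1,0],"delta_rot": [0,0,0],"grip": 0.01},{"delta_pos": [0.006,-0.115,0],"delta_rot": [0,0,0],"grip": 0.01},{"delta_pos": [0.008,-0.125,0],"delta_rot": [0,0,0],"grip": 0.01},{"delta_pos": [0.009,-0.129,0],"delta_rot": [0,0,0],"grip": 0.01},{"delta_pos": [0.009,-0.129,0],"delta_rot": [0,0,0],"grip": 0.01},{"delta_pos": [0.009,-0.129,0],"delta_rot": [0,0,0],"grip": 0.01}]}}

```text
clock: 10.5
ee_pos: [484.5, -180.1, 347.3]
orientation: [0.179, 0.984, 0.0, -0.001]
ft_force: [0.8, -0.4, -3.8]
width: 0.217
finger_force: 58.9
```

Call:
{"name": "drive_tool", "arguments": {"rows": [{"delta_pos": [0,0,0],"delta_rot": [0,0,0],"grip": 0.01},{"delta_pos": [0,0,0],"delta_rot": [0,0,0],"grip": 0.01},{"delta_pos": [0,0,0],"delta_rot": [0,0,0],"grip": 0.01}]}}

```text
clock: 10.75
ee_pos: [484.6, -180.0, 347.7]
orientation: [0.178, 0.984, 0.0, -0.0]
ft_force: [0.9, 0.4, -4.2]
width: 0.219
finger_force: 58.9
```

Run:
```python
from h import *
s=observe(); print(s["ee_pos"],s["orientation"],s["ft_force"],s["moment"],s["width"],s["joint_pos"])
for n in("scene","top"):
    f=grab_frame(n);P,uv=pts(f)
    if n=="scene": cv2.imwrite("pics/c6.png",cv2.resize(f["color"][110:220,190:322,::-1],(720,600),interpolation=cv2.INTER_CUBIC))
    q=sel(P,(485,-178),75,120,138)
    A=np.c_[q[:,:2]-[485,-178],np.ones(len(q))];c=least_squares(lambda k:A@k-q[:,2],[0,0,128],loss='soft_l1').x
    print(n,"plate",len(q),rc(cv2.convexHull(q[:,:2].astype(np.float32))[:,0],66),rc(cv2.convexHull(q[:,:2].astype(np.float32))[:,0],66,True),"plane",np.round(c,3))
```

```text
[ 484.58608753 -180.03366364  347.73093879] [ 1.78163589e-01  9.84000873e-01  1.27584306e-04 -4.04397937e-05] [ 0.87555321  0.39849235 -4.24219706] [-0.00051848  0.0503932   0.02830117] 0.21866671325411333 [-0.1964984   0.09971759  0.49995564  1.88259024 -0.05207485  1.1720204
  1.53416254]
scene plate 1014 [ 486.3 -177.1   65.1] [ 485.9 -177.3   66. ] plane [-9.00000e-03  5.00000e-03  1.28765e+02]
top plate 630 [ 482.  -175.4   64.9] [ 481.9 -176.8   66. ] plane [6.00000e-03 8.00000e-03 1.30781e+02]
```

View pics/c6.png

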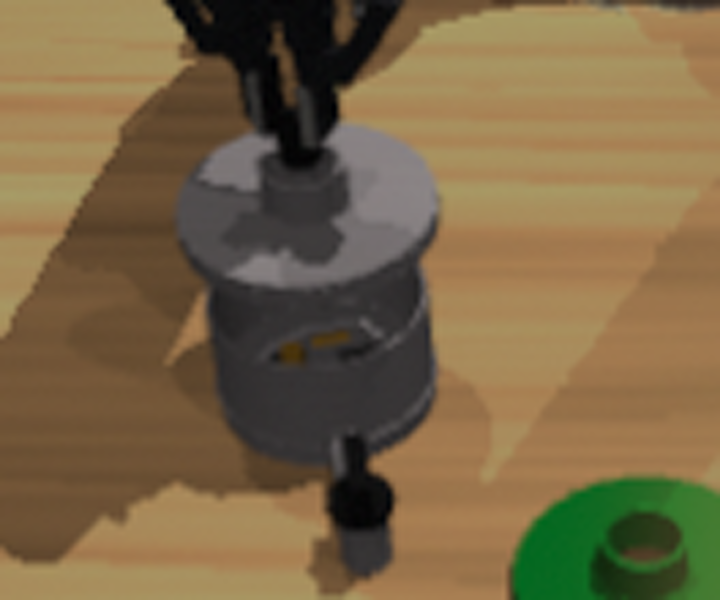

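Call:
{"name": "drive_tool", "arguments": {"rows": [{"delta_pos": [0.0005,-0.0007,-0.008],"delta_rot": [0,0,0],"grip": 0.01},{"delta_pos": [0.0005,-0.0007,-0.018],"delta_rot": [0,0,0],"grip": 0.01},{"delta_pos": [0.0005,-0.0007,-0.026],"delta_rot": [0,0,0],"grip": 0.01},{"delta_pos": [0.0005,-0.0007,-0.032],"delta_rot": [0,0,0],"grip": 0.01},{"delta_pos": [0.0005,-0.0007,-0.035],"delta_rot": [0,0,0],"grip": 0.01},{"delta_pos": [0.0005,-0.0007,-0.037],"delta_rot": [0,0,0],"grip": 0.01},{"delta_pos": [0.0005,-0.0007,-0.039],"delta_rot": [0,0,0],"grip": 0.01},{"delta_pos": [0.0005,-0.0007,-0.041],"delta_rot": [0,0,0],"grip": 0.01},{"delta_pos": [0.0005,-0.0007,-0.042],"delta_rot": [0,0,0],"grip": 0.01},{"delta_pos": [0.0005,-0.0007,-0.043],"delta_rot": [0,0,0],"grip": 0.01}]}}

```text
clock: 11.68
ee_pos: [485.1, -181.5, 304.8]
orientation: [0.179, 0.984, 0.0, 0.0]
ft_force: [-0.7, 0.3, -3.1]
width: 0.219
finger_force: 59.0
```

Call:
{"name": "drive_tool", "arguments": {"rows": [{"delta_pos": [0,0,-0.001],"delta_rot": [0,0,0],"grip": 0.01},{"delta_pos": [0,0,-0.002],"delta_rot": [0,0,0],"grip": 0.01},{"delta_pos": [0,0,-0.003],"delta_rot": [0,0,0],"grip": 0.01},{"delta_pos": [0,0,-0.004],"delta_rot": [0,0,0],"grip": 0.01},{"delta_pos": [0,0,-0.004],"delta_rot": [0,0,0],"grip": 0.01}]}}

```text
clock: 12.1
ee_pos: [484.9, -181.5, 300.5]
orientation: [0.179, 0.984, -0.0, -0.0]
ft_force: [0.6, 0.8, -3.9]
width: 0.22
finger_force: 59.0
```

Call:
{"name": "drive_tool", "arguments": {"rows": [{"delta_pos": [0,0,-0.001],"delta_rot": [0,0,0],"grip": 0.01},{"delta_pos": [0,0,-0.002],"delta_rot": [0,0,0],"grip": 0.01},{"delta_pos": [0,0,-0.003],"delta_rot": [0,0,0],"grip": 0.01},{"delta_pos": [0,0,-0.004],"delta_rot": [0,0,0],"grip": 0.01},{"delta_pos": [0,0,-0.005],"delta_rot": [0,0,0],"grip": 0.01},{"delta_pos": [0,0,-0.0055],"delta_rot": [0,0,0],"grip": 0.01},{"delta_pos": [0,0,-0.0055],"delta_rot": [0,0,0],"grip": 0.01}]}}

```text
clock: 12.68
ee_pos: [485.0, -181.4, 295.1]
orientation: [0.179, 0.984, -0.0, -0.0]
ft_force: [-0.3, -0.3, -3.3]
width: 0.219
finger_force: 59.1
```

Call:
{"name": "drive_tool", "arguments": {"rows": [{"delta_pos": [0,0,-0.0005],"delta_rot": [0,0,0],"grip": 0.01},{"delta_pos": [0,0,-0.001],"delta_rot": [0,0,0],"grip": 0.01},{"delta_pos": [0,0,-0.0015],"delta_rot": [0,0,0],"grip": 0.01},{"delta_pos": [0,0,-0.002],"delta_rot": [0,0,0],"grip": 0.01},{"delta_pos": [0,0,-0.002],"delta_rot": [0,0,0],"grip": 0.01}]}}

```text
clock: 13.1
ee_pos: [485.1, -181.4, 294.6]
orientation: [0.179, 0.984, 0.0, 0.0]
ft_force: [-6.7, 4.0, 13.7]
width: 0.223
finger_force: 60.8
```

Call:
{"name": "drive_tool", "arguments": {"newtons": 25, "rows": [{"delta_pos": [0,0,0.001],"delta_rot": [0,0,0],"grip": 0.01},{"delta_pos": [0,0,0.001],"delta_rot": [0,0,0],"grip": 0.024},{"delta_pos": [0,0,0.001],"delta_rot": [0,0,0],"grip": 0.035},{"delta_pos": [0,0,0.001],"delta_rot": [0,0,0],"grip": 0.06},{"delta_pos": [0,0,0.001],"delta_rot": [0,0,0],"grip": 0.07},{"delta_pos": [0,0,0.001],"delta_rot": [0,0,0],"grip": 0.07},{"delta_pos": [0,0,0.001],"delta_rot": [0,0,0],"grip": 0.07}]}}

```text
clock: 13.68
ee_pos: [485.0, -181.5, 294.2]
orientation: [0.179, 0.984, -0.0, -0.0]
ft_force: [0.4, -0.1, 0.5]
width: 0.822
finger_force: 0.0
```

Run:
```python
from h import *
s=observe(); print(s["ee_pos"],s["orientation"],s["ft_force"],s["width"])
for n in("scene","top"):
    f=grab_frame(n);P,uv=pts(f)
    if n=="scene": cv2.imwrite("pics/c7.png",cv2.resize(f["color"][120:220,195:315,::-1],(720,600),interpolation=cv2.INTER_CUBIC))
    q=sel(P,(485,-178),75,70,84)
    A=np.c_[q[:,:2]-[485,-178],np.ones(len(q))];c=least_squares(lambda k:A@k-q[:,2],[0,0,78],loss='soft_l1').x
    h=cv2.convexHull(q[:,:2].astype(np.float32))[:,0]
    print(n,"plate",len(q),rc(h,66),rc(h,66,True),"plane",np.round(c,3))
```

```text
[ 485.02707368 -181.51083526  294.19618886] [ 1.78780320e-01  9.83889016e-01 -4.06359419e-05 -1.29067978e-05] [ 0.44493177 -0.10245759  0.46690485] 0.8215237086748481
scene plate 935 [ 486.2 -179.3   65.8] [ 486.1 -179.4   66. ] plane [ 0.0000e+00 -1.0000e-03  7.5721e+01]
top plate 503 [ 482.6 -175.9   64.1] [ 482.5 -178.2   66. ] plane [ 1.0000e-03 -2.0000e-03  7.8245e+01]
```

View pics/c7.png

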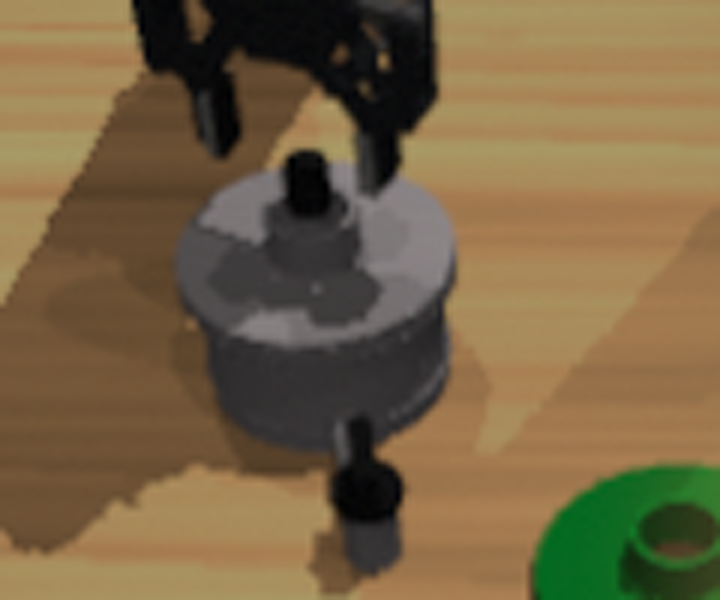

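Call:
{"name": "drive_tool", "arguments": {"newtons": 30, "rows": [{"delta_pos": [-0.002,0.0007,0],"delta_rot": [0,0,0],"grip": 0.07},{"delta_pos": [-0.002,0.0007,-0.01],"delta_rot": [0,0,0],"grip": 0.07},{"delta_pos": [-0.002,0.0007,-0.02],"delta_rot": [0,0,0],"grip": 0.07},{"delta_pos": [-0.002,0.0007,-0.027],"delta_rot": [0,0,0],"grip": 0.07},{"delta_pos": [-0.002,0.0007,-0.029],"delta_rot": [0,0,0],"grip": 0.07},{"delta_pos": [-0.002,0.0007,-0.029],"delta_rot": [0,0,0],"grip": 0.055},{"delta_pos": [-0.002,0.0007,-0.029],"delta_rot": [0,0,0],"grip": 0.05},{"delta_pos": [-0.002,0.0007,-0.029],"delta_rot": [0,0,0],"grip": 0.046},{"delta_pos": [-0.002,0.0007,-0.029],"delta_rot": [0,0,0],"grip": 0.042},{"delta_pos": [-0.002,0.0007,-0.029],"delta_rot": [0,0,0],"grip": 0.035}]}}

```text
clock: 14.62
ee_pos: [483.2, -180.8, 265.8]
orientation: [0.179, 0.984, 0.0, 0.0]
ft_force: [-1.7, 0.5, 4.2]
width: 0.49
finger_force: 30.0
```

Call:
{"name": "drive_tool", "arguments": {"rows": [{"delta_pos": [0,0,0],"delta_rot": [0,0,0],"grip": 0.035},{"delta_pos": [0,0,0],"delta_rot": [0,0,0],"grip": 0.035},{"delta_pos": [0,0,0],"delta_rot": [0,0,0],"grip": 0.035}]}}

```text
clock: 14.87
ee_pos: [483.2, -180.8, 265.8]
orientation: [0.179, 0.984, 0.0, 0.0]
ft_force: [-1.8, 0.3, 6.2]
width: 0.485
finger_force: 30.1
```

Run:
```python
from h import *
s=observe(); print(s["ee_pos"],s["ft_force"],s["moment"],s["width"]*85.4,s["finger_force"])
f=grab_frame("scene")
cv2.imwrite("pics/c8.png",cv2.resize(f["color"][120:220,195:315,::-1],(720,600),interpolation=cv2.INTER_CUBIC))
```

```text
[ 483.1687387  -180.83480595  265.81730859] [-1.82883511  0.32565027  6.1944628 ] [ 0.27368506  0.31267568 -0.12463305] 41.45662519801125 30.09798165410757
```

View pics/c8.png

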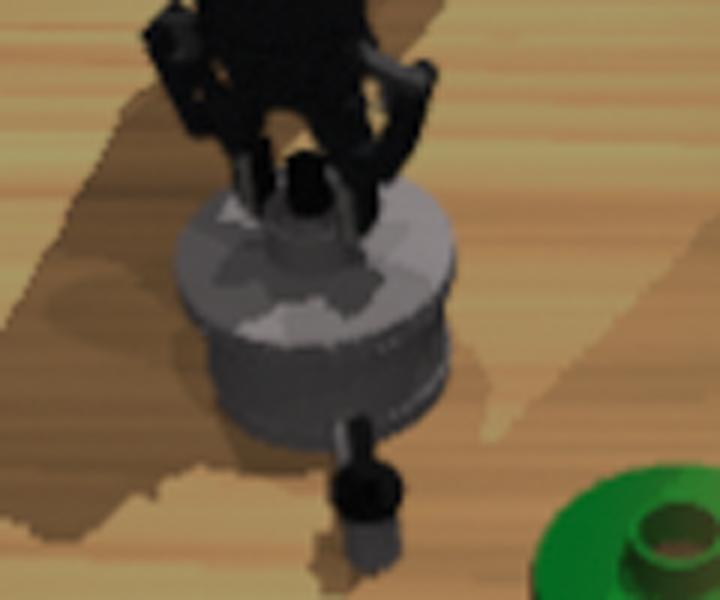

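Call:
{"name": "drive_tool", "arguments": {"newtons": 50, "rows": [{"delta_pos": [0,0,0],"delta_rot": [0,0,0],"grip": 0.03},{"delta_pos": [0,0,0.002],"delta_rot": [0,0,0],"grip": 0.03},{"delta_pos": [0,0,0.005],"delta_rot": [0,0,0],"grip": 0.03},{"delta_pos": [0,0,0.009],"delta_rot": [0,0,0],"grip": 0.03},{"delta_pos": [0,0,0.014],"delta_rot": [0,0,0],"grip": 0.03},{"delta_pos": [0,0,0.02],"delta_rot": [0,0,0],"grip": 0.03},{"delta_pos": [0,0,0.026],"delta_rot": [0,0,0],"grip": 0.03},{"delta_pos": [0,0,0.032],"delta_rot": [0,0,0],"grip": 0.03},{"delta_pos": [0,0,0.036],"delta_rot": [0,0,0],"grip": 0.03},{"delta_pos": [0,0,0.038],"delta_rot": [0,0,0],"grip": 0.03}]}}

```text
clock: 15.75
ee_pos: [483.2, -180.9, 304.1]
orientation: [0.179, 0.984, 0.0, 0.001]
ft_force: [-0.5, 0.5, -2.2]
width: 0.481
finger_force: 50.8
```

Only about 2 N of load, which is the outer lid alone. I'll keep lifting.

Call:
{"name": "drive_tool", "arguments": {"rows": [{"delta_pos": [0,0,0.003],"delta_rot": [0,0,0],"grip": 0.03},{"delta_pos": [0,0,0.01],"delta_rot": [0,0,0],"grip": 0.03},{"delta_pos": [0,0,0.018],"delta_rot": [0,0,0],"grip": 0.03},{"delta_pos": [0,0,0.026],"delta_rot": [0,0,0],"grip": 0.03},{"delta_pos": [0,0,0.034],"delta_rot": [0,0,0],"grip": 0.03},{"delta_pos": [0,0,0.042],"delta_rot": [0,0,0],"grip": 0.03},{"delta_pos": [0,0,0.048],"delta_rot": [0,0,0],"grip": 0.03},{"delta_pos": [0,0,0.051],"delta_rot": [0,0,0],"grip": 0.03},{"delta_pos": [0,0,0.052],"delta_rot": [0,0,0],"grip": 0.03},{"delta_pos": [0,0,0.052],"delta_rot": [0,0,0],"grip": 0.03}]}}

```text
clock: 16.58
ee_pos: [483.0, -180.7, 355.4]
orientation: [0.179, 0.984, 0.0, 0.0]
ft_force: [-0.7, 0.6, -2.9]
width: 0.475
finger_force: 50.8
```

Call:
{"name": "drive_tool", "arguments": {"rows": [{"delta_pos": [0,0,0],"delta_rot": [0,0,0],"grip": 0.03},{"delta_pos": [0,0,0],"delta_rot": [0,0,0],"grip": 0.03},{"delta_pos": [0,0,0],"delta_rot": [0,0,0],"grip": 0.03},{"delta_pos": [0,0,0],"delta_rot": [0,0,0],"grip": 0.03},{"delta_pos": [0,0,0],"delta_rot": [0,0,0],"grip": 0.03},{"delta_pos": [0,0,0],"delta_rot": [0,0,0],"grip": 0.03}]}}

```text
clock: 17.08
ee_pos: [483.0, -180.7, 355.1]
orientation: [0.179, 0.984, -0.0, -0.0]
ft_force: [0.2, -0.0, -2.3]
width: 0.478
finger_force: 50.8
```

Run:
```python
from h import *
s=observe(); print(s["ee_pos"],s["ft_force"],s["width"],s["finger_force"])
f=grab_frame("scene");P,uv=pts(f)
cv2.imwrite("pics/c9.png",cv2.resize(f["color"][80:220,180:340,::-1],(686,600),interpolation=cv2.INTER_CUBIC))
for nm,z0,z1 in(("outer",158,180),("inner",66,82)):
    q=sel(P,(485,-178),75,z0,z1)
    A=np.c_[q[:,:2]-[485,-178],np.ones(len(q))];c=least_squares(lambda k:A@k-q[:,2],[0,0,q[:,2].mean()],loss='soft_l1').x
    print(nm,len(q),np.round(c,3),rc(cv2.convexHull(q[:,:2].astype(np.float32))[:,0],63))
q=sel(P,(604,-147),30,60,80);c,w=np.linalg.eigh(np.cov(q[:,:2].T));print("wing",np.degrees(np.arctan2(*w[::-1,1]))%180)
```

```text
[ 482.99492511 -180.73496178  355.13960064] [ 0.24557076 -0.02007524 -2.25812458] 0.4778618822215975 50.811160859520896
outer 1032 [-1.30000e-02 -6.00000e-03  1.65253e+02] [ 486.2 -178.4   65.1]
inner 819 [2.0000e-03 0.0000e+00 7.1681e+01] [ 486.7 -179.1   59.9]
wing 10.016620709714601
```

View pics/c9.png

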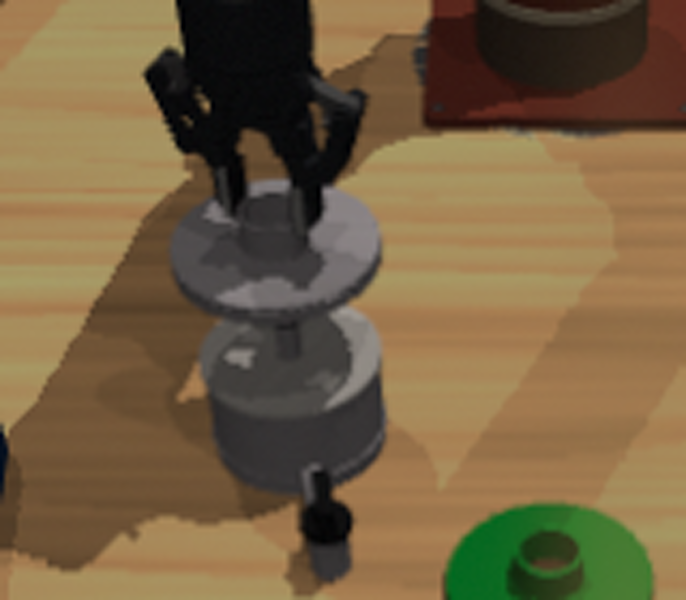

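The picture shows the outer lid held level at about (270,245), clear of the knob. The inner lid is seated level on the tin at about (290,370), and the wing is still fully open at 10°.

```bash
python3 -c "
from bench import *
print(hand_in())"
```

```text
the job is handed in; nothing more can be done
None
```

The job is handed in, though no verdict came back: the breather is fully open, the inner lid is seated level on the tin, and the arm is holding the outer lid level and still, about 24 mm clear of the knob.

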